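Turn the bottle carousel to the open bay and brush out the open bottle

ROBOT

A 6-joint arm with a two-finger parallel gripper is mounted at the origin on the work surface. World frame = base frame: x ahead of the robot, y to its left, z up, the work surface at z = 0. Lengths are in m, angles in degrees, forces in N, time in s.
With the tool pointing down it reaches from about 0.35 to 0.875 m from the base axis. Payload 4.2 kg.
Tool frame: the origin (TCP) lies midway between the tips of the shut fingers; the grasp point (between the pads) lies 19 mm behind it; z points along the fingers, y is the line along which they close (so a half turn about z gives the same grasp; the last joint's range is limited). The gripper opens to 87 mm and grips with 3 to 60 N. Pads are 19 mm wide; open, the fingers measure 117 mm over their backs; the gripper's body (75 mm by 190 mm) begins 51 mm behind the grasp point.
Start: joints at [78.129, 22.042, 0.453, 0, -68.411, -14.817], TCP at [0.281, 0.558, 0.223] pointing down, gripper open.
Joint ranges: [-179.83, 179.83], [-69.29, 118.12], [-61.27, 80.66], [-181.25, 117.63], [-171.15, -9.14], [-177.46, 177.46]. Speed limits (degrees/s): [159.86, 159.86, 180, 180, 180, 180].

INTERFACE

Orientations are given as a 3x3 rotation matrix whose columns are the frame's x, y, z axes.
In Python, from station import * gives the robot as it stands. The module is installed in compiled form; this text tells all that it offers.
- The arm moves only by the tool servo_tool, never from a script. Its argument "deltas" is a list of rows, each an object of numbers: "tx", "ty", "tz": the shift along the tool's x, y, z in mm; "ax", "ay", "az": the turn, a rotation vector about the tool's x, y, z in rad; "claw": the finger opening in mm, from 0 to 87. In form: [{"tx": .., "ty": .., "tz": .., "ax": .., "ay": .., "az": .., "claw": ..}, ...]. A call has 1 to 12 rows; each row is the pose to reach, as a shift and turn from the pose commanded when the call began, along the tool's axes at that moment; what a row does not reach only later rows make up. A row lasts 1/12 s, in which the tool goes at most 41.7 mm and 7.16 degrees, less where a joint would pass 70% of its speed; a pose out of reach is approached as far as the arm can. A call with a gripper value outside its range is refused whole. The fingers move at their own pace and stop on an object; the grip force is fixed at half the most. Time passes only in rows, so rows that repeat a pose let the fingers close. It gives the time, the measured TCP pose, the force, the opening and the grip force at its end, in the units of the state.
- sense(): the state, without advancing time (a new reading comes with each control period).
- capture(name): name is "side" or "top" or "wrist"; returns the picture (400x640x3 uint8, blue, green, red); there is no depth.
- calibration(name): a dict with "fx", "fy", "cx", "cy" (pixels), "cam_to_world" (4x4, takes a point from camera to world coordinates); the wrist camera has in their place "hand_eye" (4x4, takes a point from camera to tool coordinates, whose origin is the TCP and whose axes are the flange's). Camera axes: x right, y down, z forward; pixel columns grow to the right and rows downward; lengths in m; the calibration is good to about 2 mm. A picture is of the moment at which its call begins: read the wrist's pose just before it. calibration takes no time and is no camera call.
- finish_job(): hands the job in; it is judged then, once.
Trained networks look in the newest picture that a camera, given by its name, has taken for a name from the list of things; names that differ only in an ending like _2 or _b are one class to them, and where a whole thing is asked for, a point or a joint stands for the part that bears it (a point fixed in the world has none). Each returns a list of dicts, best first, with "confidence" (0 to 1); they miss things now and then, are a little off and sometimes report something else, mostly with a low value. They report only what shows in the picture. A call takes as long as a camera call.
- recognise(label, camera): "xyz" ([x, y, z] in m, in the coordinates of the camera as it stood for that picture, good to about 4 mm: the middle of the surface that is visible of it).
- trace(label, camera): "mask" (400x640 bool, what is visible of it).
The state is a dict: "time_s": time; "joints": joint angles; "joint_velocities": joint speeds; "effort": joint torques, N m; "tcp_pos": TCP position; "ee_rot": TCP orientation; "wrist_force": force on the tool from outside, world axes, zero at the start; "moment": the same for the moment, N m; "gripper_width": opening from 0.0 (shut) to 1.0 (fully open); "gripper_force": force on a finger pad.
Only numpy, scipy, OpenCV 4.12 (cv2) and the standard library are available. Lean on these libraries where they do the work, as an engineer would, in place of code of your own. Each camera call takes 0.05 s, during which the arm holds its last target. There are 200 camera calls.

TASK

Turn the bottle carousel, which has a knob on top, until the one open bottle has come round to the gap in the clear cover and the carousel has clicked into its stop there, and let go of the knob. Then take the brush from its stand and scrub that bottle where it stands: gently down until it touches the bottom, up by half the bottle's height without taking it out, and down to the bottom again. Finally put the brush back upright in its stand and let go, with all bottles still standing in their wells and nothing else knocked about.

Things in the scene. Friction and masses are not known exactly. Their poses are not given: they have to be found in the camera images.
- caddy: The bottle caddy, fixed to the table: white base disc of 130 mm radius, turning deck on it (top at z = 30 mm), clear cover of 126 mm radius with flat top at z = 160 mm. The cover is missing in one sector, 36 degrees to either side of the bay: there all is open from above and in front. Origin: on the carousel's vertical axis at table height; its -x axis points to the bay; yaw varies by 0.45 rad.
- bay (a point): Where the underside of a bottle in the open bay has its centre: on top of the deck, z = 30 mm, 85 mm from the carousel's axis, in the middle of the gap of the clear cover. Fixed to the caddy's base. Its x axis points to the carousel's axis.
- knob (a point): Grip point of the round grey knob, on the carousel's axis at z = 186 mm. Knob: 46 mm in diameter, z = 166 to 202 mm, above the cover's top (z = 160 mm). It turns deck and bottles, endlessly both ways, and may be gripped from any side. The turn needed, 2.1 to 3.2 rad, is more than most wrists do in one grip: regrip. Grip with 40 N: 0.1 N m to turn, 0.3 N m to leave a stop.
- carousel (a joint): Turn of the carousel in rad, 0 at the start, positive counter-clockwise seen from above. A spring ball catch holds it at every 60 degrees (six stops: 0, 1.047, 2.094, 3.142 ... and the same negative); within 0.04 rad of a stop it draws itself in when let go; elsewhere friction holds it where it is left.
- open_bottle: The open wide-neck glass feeding bottle without lid, 60 mm in diameter, 100 mm tall, mouth 43 mm inside, inner floor 6 mm above its origin; 0.16 kg. Origin: centre of its underside, z up. It stands loose, with 2 mm play, in one of the deck's six round wells (rings 12 mm high) 85 mm from the axis. At the start it is under the cover, 120, 180 or 240 degrees round from the bay.
- teat_bottle: Closed feeding bottle, same glass body, white collar and clear dome over its teat, 122 mm tall; stands in another well under the cover. Origin: centre of its underside. It travels with the carousel.
- lidded_bottle: Closed feeding bottle, same glass body, flat white lid, 100 mm tall; stands in another well under the cover. Origin: centre of its underside. It travels with the carousel.
- soother_pot: Low lidded pot, 58 mm in diameter, 57 mm tall, in the well next to the bay, 60 degrees counter-clockwise from it at the start. Origin: centre of its underside. It travels with the carousel.
- brush: Plastic bottle brush, 195 mm long, 70 g, standing upright in its stand, head down. Origin: centre of the flat end of the head; z runs along the brush to the handle. Head 33 mm in diameter, 72 mm long; 10 mm stem; straight round grey handle, 20 mm in diameter, from 105 to 190 mm above the origin. Grip it from above, 155 mm or more from the origin, or its top meets the gripper's palm.
- brush_stand: White stand fixed to the table: a foot 84 mm in diameter with a round cup, 43 mm inside and 50 mm outside, rim at 66 mm above the table. Origin: centre of its underside. The brush's head end rests on the cup's floor 12 mm above the origin.
- owl_lamp: White ceramic owl night lamp with toggle on a wooden plinth, 116 mm in diameter, 225 mm tall. Origin: centre of its underside. Bystander.
- toy_engine: Wooden toy engine, 90 mm long, 61 mm tall, on wheels. Origin: under its middle. Bystander.
- toy_wagon: Wooden toy wagon, 74 mm long, 39 mm tall. Origin: under its middle. Bystander.
- water_bottle: Closed glass water bottle, 68 mm in diameter, 210 mm tall. Origin: centre of its underside. Bystander.
- wipes_box: White box of wipes, 105 x 190 x 70 mm. Origin: centre of its underside. Bystander.
- alarm_clock: Small alarm clock, 45 x 120 x 72 mm. Origin: centre of its underside. Bystander.

How it is judged (in metres and radians):
On the way, in this order (a step that is already met when the one before it is completed fails the run):
1. the open bottle stands in the bay, the carousel at rest in its stop and the knob let go (horizontal distance between open_bottle and bay below 0.005 m and velocity of joint carousel between -0.05 and 0.05 rad/s and contact force between the fingers and caddy below 0.1 N), for 0.2 s.
2. the brush touches the bottom of the bottle (z of brush in the frame of open_bottle below 0.01 m and horizontal distance between brush and open_bottle below 0.02 m and contact force between brush and open_bottle above 0.5 N), for 0.05 s.
3. the brush has been drawn up by half the bottle's height, its head still in the bottle (z of brush in the frame of open_bottle between 0.05 and 0.098 m and horizontal distance between brush and open_bottle below 0.03 m), for 0.02 s.
4. the brush touches the bottom of the bottle again (all of step 2), for 0.05 s.
At the end, for the whole second after the job is handed in: Open bottle upright (0.1 rad) in its well within 5 mm of the bay centre, carousel at rest in its stop; other bottles and pot in their wells (undersides below 36 mm); brush in its stand, head down, end within 8 mm of the cup floor, tilt under 0.26 rad, released, at rest (horizontal distance between open_bottle and bay below 0.005 m and angle between open_bottle's own z axis and vertical below 0.1 rad and velocity of joint carousel between -0.05 and 0.05 rad/s and horizontal distance between brush and brush_stand below 0.012 m and z of brush in the frame of brush_stand below 0.02 m and angle between brush's own z axis and vertical below 0.26 rad and linear speed of brush below 0.02 m/s and height (world z) of each of open_bottle, teat_bottle, lidded_bottle, soother_pot below 0.036 m); the robot touches nothing.
It fails at once if a bottle or the pot in the carousel is tipped or lifted out of its well (angle between any of open_bottle, teat_bottle, lidded_bottle, soother_pot's own z axis and vertical above 0.3 rad or height (world z) of open_bottle above 0.045 m).
It fails at once if the brush is thrust on the glass with more than 60 N (contact force between brush and open_bottle above 60 N).
It fails at once if a bystander is moved by more than 30 mm (distance of any of owl_lamp, toy_engine, toy_wagon, water_bottle, wipes_box, alarm_clock from where it was at the start of the episode above 0.03 m).
It also fails if it takes over 72 s, if anything falls off the work surface, if the arm or the gripper's body presses on something with over 40 N, if the wrist force passes 120 N, or if a joint passes its speed limit or range.

## Working session

There is one attempt and no reset: what is moved stays moved. The work goes in short steps, Python scripts to look and compute and a tool call to move; the robot and the scene stay as the last step left them, time stands still between calls to the robot, and variables do not carry over. Pictures are saved under pics/ and viewed, at most 13 in all, crops included, and the job is handed in when it is done.

Besides the shell and the picture viewer there is one more tool, called after "Emit:" as a command line: name --argument value ..., lists and objects as JSON in quotes. servo_tool: Moves the arm, as the interface text tells. Its arguments: {"type":"object","properties":{"deltas":{"type":"array","items":{"type":"object","properties":{"tx":{"type":"number"},"ty":{"type":"number"},"tz":{"type":"number"},"ax":{"type":"number"},"ay":{"type":"number"},"az":{"type":"number"},"claw":{"type":"number"}}}}},"required":["deltas"]}

```bash
mkdir -p pics; cat > h.py <<'E'
from station import *
import numpy as np, cv2
def c2w(cam):
    c=calibration(cam)
    if 'cam_to_world' in c: return np.array(c['cam_to_world']),c
    s=sense();T=np.eye(4);T[:3,:3]=s['ee_rot'];T[:3,3]=s['tcp_pos']
    return T@np.array(c['hand_eye']),c
def pix2w(cam,u,v,z,M=None):
    T,c=c2w(cam)
    d=T[:3,:3]@np.array([(u-c['cx'])/c['fx'],(v-c['cy'])/c['fy'],1]);o=T[:3,3]
    return o+d*(z-o[2])/d[2]
def w2pix(cam,p):
    T,c=c2w(cam);q=np.linalg.inv(T)@np.r_[p,1]
    return np.array([c['fx']*q[0]/q[2]+c['cx'],c['fy']*q[1]/q[2]+c['cy']])
def rec(l,cam):
    T,c=c2w(cam)
    return [(round(r['confidence'],2),np.round((T@np.r_[r['xyz'],1])[:3],4).tolist()) for r in recognise(l,cam)[:3]]
E
python3 - <<'E'
from h import *
for n in ('top','side'):
    im=capture(n);cv2.imwrite(f'pics/{n}0.png',im)
    print(n,np.round(c2w(n)[0],3).tolist())
    for l in ('caddy','knob','open_bottle','teat_bottle','lidded_bottle','soother_pot','brush','brush_stand','owl_lamp','water_bottle','wipes_box','alarm_clock','toy_engine','toy_wagon'): print(l,rec(l,n))
s=sense();print(s['time_s'],s['tcp_pos'],s['ee_rot'],s['gripper_width'])
E
```

```text
top [[0.032, -0.979, 0.199, 0.289], [-0.999, -0.03, 0.01, -0.038], [-0.004, -0.2, -0.98, 1.513], [0.0, 0.0, 0.0, 1.0]]
caddy [(0.94, [0.5353, -0.1165, 0.1574]), (0.24, [0.7851, 0.0036, 0.0532])]
knob [(0.75, [0.4946, -0.134, 0.0289])]
open_bottle [(0.43, [0.4894, -0.139, 0.0322])]
teat_bottle [(0.35, [0.6865, -0.3579, 0.1411])]
lidded_bottle []
soother_pot [(0.39, [0.5318, -0.3906, 0.1842]), (0.19, [0.787, 0.0041, 0.0528])]
brush [(0.55, [0.4549, 0.2374, 0.0935])]
brush_stand [(0.72, [0.4494, 0.2288, 0.0095]), (0.65, [0.4541, 0.2372, 0.0924])]
owl_lamp [(0.95, [0.5359, -0.3903, 0.1852]), (0.44, [0.5386, -0.1173, 0.1556])]
water_bottle [(0.81, [0.6876, -0.3617, 0.1427])]
wipes_box [(0.94, [0.3041, -0.4526, 0.069])]
alarm_clock [(0.63, [0.7012, 0.3594, 0.0727])]
toy_engine [(0.55, [0.7846, 0.0038, 0.0507]), (0.17, [0.4957, -0.1377, 0.0326])]
toy_wagon [(0.49, [0.7814, 0.1695, 0.0171])]
side [[-0.971, -0.212, 0.111, 0.424], [-0.239, 0.882, -0.406, 0.483], [-0.011, -0.421, -0.907, 1.285], [0.0, 0.0, 0.0, 1.0]]
caddy [(0.7, [0.5386, -0.0777, 0.1563])]
knob [(0.84, [0.5252, -0.1516, 0.0436]), (0.33, [0.543, -0.0822, 0.1537])]
open_bottle []
teat_bottle [(0.44, [0.5361, -0.0804, 0.1535])]
lidded_bottle []
soother_pot [(0.62, [0.5124, -0.1884, 0.0831])]
brush [(0.52, [0.457, 0.2453, 0.0852])]
brush_stand [(0.88, [0.4497, 0.2525, 0.0116])]
owl_lamp [(0.64, [0.5366, -0.3794, 0.1377]), (0.18, [0.3039, -0.4403, 0.0641])]
water_bottle [(0.8, [0.6904, -0.353, 0.1238]), (0.64, [0.543, -0.0817, 0.1547])]
wipes_box [(0.7, [0.3048, -0.4405, 0.0671])]
alarm_clock [(0.68, [0.701, 0.3711, 0.0687])]
toy_engine [(0.85, [0.7828, 0.0137, 0.0437])]
toy_wagon [(0.57, [0.7804, 0.1643, 0.0219]), (0.32, [0.5225, -0.1529, 0.0385])]
1.5 [0.28066834 0.55841056 0.2225416 ] [[ 8.93467268e-01 -4.49128311e-01 -2.08400120e-05]
 [-4.49128311e-01 -8.93467269e-01 -7.95570375e-06]
 [-1.50467368e-05  1.64680003e-05 -1.00000000e+00]] 1.0003590267329838
```

View pics/top0.png

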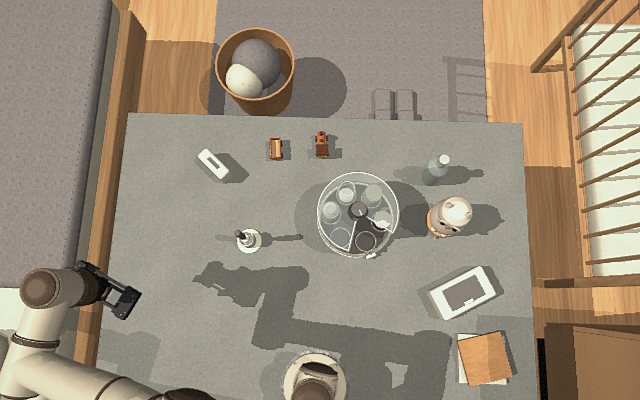

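View pics/side0.png

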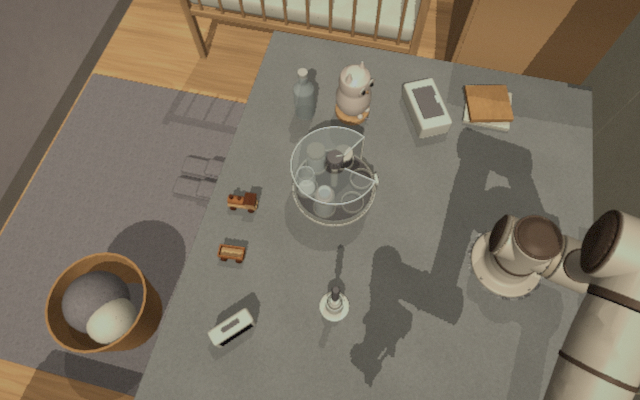

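The top picture shows the caddy near (358,213), its gap facing down-right around (370,243), and the brush stand at (247,240). I'll zoom in on the caddy.

```bash
python3 - <<'E'
from h import *
im=cv2.imread('pics/top0.png');a=cv2.resize(im[165:265,310:410],(600,600),interpolation=cv2.INTER_CUBIC)
cv2.imwrite('pics/c0.png',a)
print(pix2w('top',360,210,.202),pix2w('side',335,160,.202),calibration('wrist')['hand_eye'],calibration('wrist')['fx'])
T,c=c2w('top');print(c['fx'])
E
```

```text
[ 0.53599352 -0.12146314  0.202     ] [ 0.53617378 -0.1062237   0.202     ] [[ 5.54966789e-04 -9.70756489e-01 -2.40065679e-01  6.57727187e-02]
 [ 9.99999843e-01  5.19536544e-04  2.10872415e-04  1.15319485e-03]
 [-7.99828718e-05 -2.40065759e-01  9.70756625e-01 -1.61175766e-01]
 [ 0.00000000e+00  0.00000000e+00  0.00000000e+00  1.00000000e+00]] 331.3745426299236
446.92800340590424
```

View pics/c0.png

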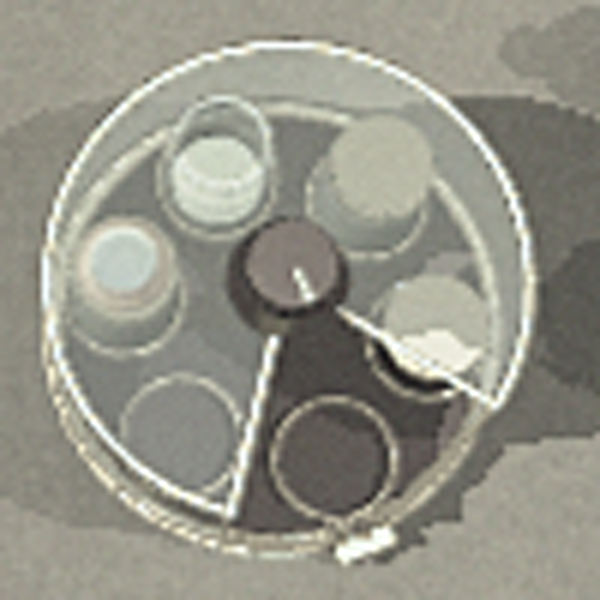

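Emit:
servo_tool --deltas '[{"tx":30,"ty":25,"tz":-30,"az":0.1,"claw":87},{"tx":265,"ty":245,"tz":-197,"az":0.6},{"tx":265,"ty":245,"tz":-197,"az":0.6},{"tx":265,"ty":245,"tz":-197,"az":0.6},{"tx":265,"ty":245,"tz":-197,"az":0.6},{"tx":531,"ty":489,"tz":-197,"az":1.25},{"tx":531,"ty":489,"tz":-197,"az":1.25},{"tx":531,"ty":489,"tz":-197,"az":1.25},{"tx":531,"ty":489,"tz":-197,"az":1.25},{"tx":531,"ty":489,"tz":-197,"az":1.25},{"tx":531,"ty":489,"tz":-197,"az":1.25},{"tx":531,"ty":489,"tz":-197,"az":1.25}]'

```text
schema error: expected keys tx, ty, tz, ax, ay, az, claw
```

Emit:
servo_tool --deltas '[{"tx":30,"ty":25,"tz":-30,"ax":0,"ay":0,"az":0.1,"claw":87},{"tx":265,"ty":245,"tz":-197,"ax":0,"ay":0,"az":0.6,"claw":87},{"tx":265,"ty":245,"tz":-197,"ax":0,"ay":0,"az":0.6,"claw":87},{"tx":265,"ty":245,"tz":-197,"ax":0,"ay":0,"az":0.6,"claw":87},{"tx":265,"ty":245,"tz":-197,"ax":0,"ay":0,"az":0.6,"claw":87},{"tx":531,"ty":489,"tz":-197,"ax":0,"ay":0,"az":1.25,"claw":87},{"tx":531,"ty":489,"tz":-197,"ax":0,"ay":0,"az":1.25,"claw":87},{"tx":531,"ty":489,"tz":-197,"ax":0,"ay":0,"az":1.25,"claw":87},{"tx":531,"ty":489,"tz":-197,"ax":0,"ay":0,"az":1.25,"claw":87},{"tx":531,"ty":489,"tz":-197,"ax":0,"ay":0,"az":1.25,"claw":87},{"tx":531,"ty":489,"tz":-197,"ax":0,"ay":0,"az":1.25,"claw":87},{"tx":531,"ty":489,"tz":-197,"ax":0,"ay":0,"az":1.25,"claw":87}]'

```text
time_s: 2.5
tcp_pos: [0.4462, 0.1186, 0.3762]
ee_rot: [[-0.145, -0.989, 0.001], [-0.989, 0.145, 0.001], [-0.001, -0.001, -1.0]]
wrist_force: [1.3, 0.1, 0.0]
gripper_width: 0.997
gripper_force: 0.0
```

Emit:
servo_tool --deltas '[{"tx":221,"ty":-123,"tz":-44,"ax":0,"ay":0,"az":0,"claw":87},{"tx":221,"ty":-123,"tz":-44,"ax":0,"ay":0,"az":0,"claw":87},{"tx":221,"ty":-123,"tz":-44,"ax":0,"ay":0,"az":0,"claw":87},{"tx":221,"ty":-123,"tz":-44,"ax":0,"ay":0,"az":0,"claw":87},{"tx":221,"ty":-123,"tz":-44,"ax":0,"ay":0,"az":0,"claw":87},{"tx":221,"ty":-123,"tz":-44,"ax":0,"ay":0,"az":0,"claw":87},{"tx":221,"ty":-123,"tz":-44,"ax":0,"ay":0,"az":0,"claw":87},{"tx":221,"ty":-123,"tz":-44,"ax":0,"ay":0,"az":0,"claw":87},{"tx":221,"ty":-123,"tz":-44,"ax":0,"ay":0,"az":0,"claw":87}]'

```text
time_s: 3.25
tcp_pos: [0.5357, -0.116, 0.4188]
ee_rot: [[-0.146, -0.989, -0.001], [-0.989, 0.146, 0.0], [-0.0, 0.001, -1.0]]
wrist_force: [-0.8, 0.5, 0.3]
gripper_width: 1.003
gripper_force: 0.0
```

```bash
python3 - <<'E'
from h import *
s=sense();print(s['time_s'],s['tcp_pos'],np.round(s['joints'],1))
im=capture('wrist');cv2.imwrite('pics/w0.png',im)
for l in ('caddy','knob','open_bottle','teat_bottle','lidded_bottle','soother_pot'): print(l,rec(l,'wrist'))
p=[w2pix('wrist',[.536,-.115,.202]),w2pix('wrist',[.636,-.115,.03]),w2pix('wrist',[.536,-.015,.03])];print(p)
E
```

```text
3.25 [ 0.53574449 -0.11596952  0.41880535] [  4.7  10.5  11.8  -0.  -91.3 -13.1]
caddy [(0.83, [0.5407, -0.1266, 0.1584])]
knob [(0.56, [0.4879, -0.1294, 0.0257])]
open_bottle [(0.73, [0.4872, -0.13, 0.0254])]
teat_bottle [(0.68, [0.5413, -0.1198, 0.1593])]
lidded_bottle []
soother_pot []
[array([320.43049343, 172.71561438]), array([261.28091147, 163.32598843]), array([328.69102162, 211.95236675])]
```

View pics/w0.png

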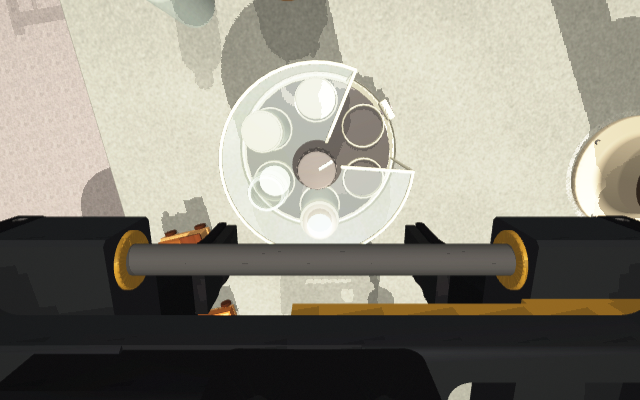

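The wrist picture shows the knob at (317,168), the bay at (363,127) and the pot at (316,100). Further counter-clockwise come bottles at (267,130), (270,185) and (319,218). I'll enlarge it to tell which of them is open.

```bash
python3 - <<'E'
from h import *
a=cv2.imread('pics/w0.png')[70:245,220:410];b=cv2.imread('pics/side0.png')[120:230,285:385]
a=cv2.resize(a,(435,400),interpolation=cv2.INTER_CUBIC);b=cv2.resize(b,(364,400),interpolation=cv2.INTER_CUBIC)
o=np.hstack([cv2.convertScaleAbs(a,alpha=.85),b]);cv2.imwrite('pics/w0c.png',o)
im=cv2.imread('pics/w0.png');g=cv2.cvtColor(im,6)
# knob top: brownish disc
print(im[175,312],im[165,310],im[150,300])
m=trace('knob','wrist')
for r in m[:2]:
  ys,xs=np.nonzero(r['mask']);print(r['confidence'],xs.mean(),ys.mean(),xs.min(),xs.max(),ys.min(),ys.max())
E
```

```text
[172 185 198] [172 185 198] [ 92  99 107]
0.75 344.8552813425469 144.1715695952616 293 388 88 188
```

View pics/w0c.png

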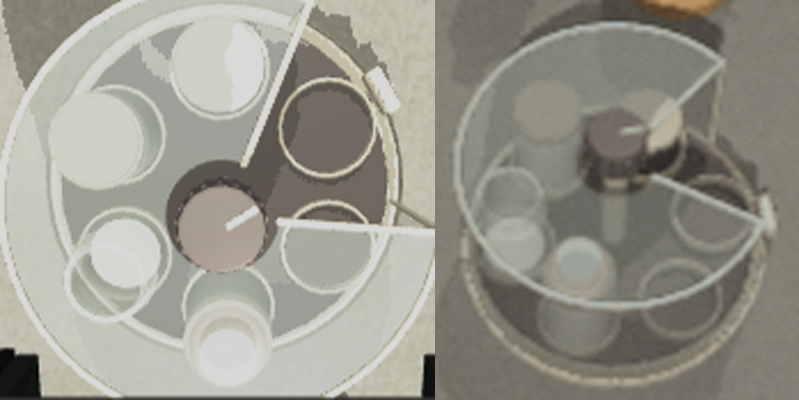

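```bash
python3 - <<'E'
from h import *
print(pix2w('wrist',316.9,170.5,.202),pix2w('top',358.3,207.8,.202),pix2w('side',335,157.1,.202))
# refine in wrist: knob-top colour blob
im=cv2.imread('pics/w0.png').astype(int)
for n,px,tol in (('wrist',(312,175),14),):
    m=(np.abs(im-im[px[1],px[0]]).max(2)<tol).astype(np.uint8)
    m=cv2.morphologyEx(m,cv2.MORPH_CLOSE,np.ones((9,9)))
    k,l,st,ce=cv2.connectedComponentsWithStats(m);i=l[px[1],px[0]];print(st[i],ce[i],pix2w(n,*ce[i],.202))
# bay: well ring centre at deck top ~.042
b=pix2w('wrist',220+327/2.29,70+128/2.286,.042);print('bay',b)
E
```

```text
[ 0.53973548 -0.11836945  0.202     ] [ 0.54251749 -0.11627427  0.202     ] [ 0.53820455 -0.11505549  0.202     ]
[ 247   73  149  145 5776] [310.18213296 146.21450831] [ 0.54324029 -0.14704392  0.202     ]
bay [ 0.46265456 -0.15247486  0.042     ]
```

Emit:
servo_tool --deltas '[{"tx":0,"ty":-4,"tz":40,"ax":0,"ay":0,"az":0.12,"claw":87},{"tx":0,"ty":-4,"tz":80,"ax":0,"ay":0,"az":0.24,"claw":87},{"tx":0,"ty":-4,"tz":110,"ax":0,"ay":0,"az":0.36,"claw":87},{"tx":0,"ty":-4,"tz":140,"ax":0,"ay":0,"az":0.48,"claw":87},{"tx":0,"ty":-4,"tz":165,"ax":0,"ay":0,"az":0.6,"claw":87},{"tx":0,"ty":-4,"tz":185,"ax":0,"ay":0,"az":0.72,"claw":87},{"tx":0,"ty":-4,"tz":205,"ax":0,"ay":0,"az":0.84,"claw":87},{"tx":0,"ty":-4,"tz":220,"ax":0,"ay":0,"az":0.96,"claw":87},{"tx":0,"ty":-4,"tz":235,"ax":0,"ay":0,"az":1.08,"claw":87},{"tx":0,"ty":-4,"tz":245,"ax":0,"ay":0,"az":1.2,"claw":87},{"tx":0,"ty":-4,"tz":249,"ax":0,"ay":0,"az":1.2,"claw":87},{"tx":0,"ty":-4,"tz":249,"ax":0,"ay":0,"az":1.2,"claw":87}]'

```text
time_s: 4.65
tcp_pos: [0.5393, -0.1161, 0.1694]
ee_rot: [[-0.974, -0.227, -0.002], [-0.227, 0.974, -0.0], [0.002, 0.0, -1.0]]
wrist_force: [0.5, -0.2, 0.6]
gripper_width: 1.001
gripper_force: 0.0
```

Emit:
servo_tool --deltas '[{"tx":0,"ty":0,"tz":0,"ax":0,"ay":0,"az":0,"claw":50},{"tx":0,"ty":0,"tz":0,"ax":0,"ay":0,"az":0,"claw":30},{"tx":0,"ty":0,"tz":0,"ax":0,"ay":0,"az":0,"claw":30},{"tx":0,"ty":0,"tz":0,"ax":0,"ay":0,"az":0,"claw":30},{"tx":0,"ty":0,"tz":0,"ax":0,"ay":0,"az":0,"claw":30},{"tx":0,"ty":0,"tz":0,"ax":0,"ay":0,"az":0,"claw":30}]'

```text
time_s: 5.15
tcp_pos: [0.5399, -0.1164, 0.1706]
ee_rot: [[-0.975, -0.224, 0.001], [-0.224, 0.975, 0.0], [-0.001, -0.0, -1.0]]
wrist_force: [0.8, 0.2, 0.5]
gripper_width: 0.633
gripper_force: 0.0
```

Emit:
servo_tool --deltas '[{"tx":0,"ty":0,"tz":0,"ax":0,"ay":0,"az":0,"claw":20},{"tx":0,"ty":0,"tz":0,"ax":0,"ay":0,"az":0,"claw":20},{"tx":0,"ty":0,"tz":0,"ax":0,"ay":0,"az":0,"claw":20},{"tx":0,"ty":0,"tz":0,"ax":0,"ay":0,"az":0,"claw":20},{"tx":0,"ty":0,"tz":0,"ax":0,"ay":0,"az":0,"claw":20}]'

```text
time_s: 5.57
tcp_pos: [0.5403, -0.1181, 0.1705]
ee_rot: [[-0.975, -0.224, 0.001], [-0.224, 0.975, -0.002], [-0.0, -0.003, -1.0]]
wrist_force: [2.2, -6.3, -2.0]
gripper_width: 0.521
gripper_force: 30.0
```

Emit:
servo_tool --deltas '[{"tx":0,"ty":-1.5,"tz":0,"ax":0,"ay":0,"az":-0.05,"claw":20},{"tx":0,"ty":-1.5,"tz":0,"ax":0,"ay":0,"az":-0.14,"claw":20},{"tx":0,"ty":-1.5,"tz":0,"ax":0,"ay":0,"az":-0.24,"claw":20},{"tx":0,"ty":-1.5,"tz":0,"ax":0,"ay":0,"az":-0.34,"claw":20},{"tx":0,"ty":-1.5,"tz":0,"ax":0,"ay":0,"az":-0.44,"claw":20},{"tx":0,"ty":-1.5,"tz":0,"ax":0,"ay":0,"az":-0.54,"claw":20},{"tx":0,"ty":-1.5,"tz":0,"ax":0,"ay":0,"az":-0.64,"claw":20},{"tx":0,"ty":-1.5,"tz":0,"ax":0,"ay":0,"az":-0.74,"claw":20},{"tx":0,"ty":-1.5,"tz":0,"ax":0,"ay":0,"az":-0.84,"claw":20},{"tx":0,"ty":-1.5,"tz":0,"ax":0,"ay":0,"az":-0.94,"claw":20},{"tx":0,"ty":-1.5,"tz":0,"ax":0,"ay":0,"az":-1.02,"claw":20},{"tx":0,"ty":-1.5,"tz":0,"ax":0,"ay":0,"az":-1.047,"claw":20}]'

```text
time_s: 6.57
tcp_pos: [0.5402, -0.1181, 0.1705]
ee_rot: [[-0.29, -0.957, 0.0], [-0.957, 0.29, -0.0], [0.0, -0.0, -1.0]]
wrist_force: [-0.6, -0.5, 0.8]
gripper_width: 0.521
gripper_force: 30.0
```

```bash
python3 - <<'E'
from h import *
s=sense();print(s['joints'],s['wrist_force'],s['moment'])
E
```

```text
[ 4.48035895e+00  1.75915905e+01 -1.41950477e+01  2.59381088e-02
 -5.82065382e+01 -2.13549937e+01] [-0.60475735 -0.47620704  0.83040809] [-0.12360911 -0.07000125 -0.26911324]
```

Emit:
servo_tool --deltas '[{"tx":0,"ty":0,"tz":0,"ax":0,"ay":0,"az":-0.05,"claw":20},{"tx":0,"ty":0,"tz":0,"ax":0,"ay":0,"az":-0.14,"claw":20},{"tx":0,"ty":0,"tz":0,"ax":0,"ay":0,"az":-0.24,"claw":20},{"tx":0,"ty":0,"tz":0,"ax":0,"ay":0,"az":-0.34,"claw":20},{"tx":0,"ty":0,"tz":0,"ax":0,"ay":0,"az":-0.44,"claw":20},{"tx":0,"ty":0,"tz":0,"ax":0,"ay":0,"az":-0.54,"claw":20},{"tx":0,"ty":0,"tz":0,"ax":0,"ay":0,"az":-0.64,"claw":20},{"tx":0,"ty":0,"tz":0,"ax":0,"ay":0,"az":-0.74,"claw":20},{"tx":0,"ty":0,"tz":0,"ax":0,"ay":0,"az":-0.84,"claw":20},{"tx":0,"ty":0,"tz":0,"ax":0,"ay":0,"az":-0.94,"claw":20},{"tx":0,"ty":0,"tz":0,"ax":0,"ay":0,"az":-1.02,"claw":20},{"tx":0,"ty":0,"tz":0,"ax":0,"ay":0,"az":-1.047,"claw":20}]'

```text
time_s: 7.57
tcp_pos: [0.5401, -0.1181, 0.1704]
ee_rot: [[0.684, -0.73, -0.0], [-0.73, -0.684, -0.0], [0.0, 0.0, -1.0]]
wrist_force: [-0.5, -2.0, 1.4]
gripper_width: 0.519
gripper_force: 30.0
```

Emit:
servo_tool --deltas '[{"tx":0,"ty":0,"tz":0,"ax":0,"ay":0,"az":-0.05,"claw":20},{"tx":0,"ty":0,"tz":0,"ax":0,"ay":0,"az":-0.14,"claw":20},{"tx":0,"ty":0,"tz":0,"ax":0,"ay":0,"az":-0.24,"claw":20},{"tx":0,"ty":0,"tz":0,"ax":0,"ay":0,"az":-0.34,"claw":20},{"tx":0,"ty":0,"tz":0,"ax":0,"ay":0,"az":-0.44,"claw":20},{"tx":0,"ty":0,"tz":0,"ax":0,"ay":0,"az":-0.54,"claw":20},{"tx":0,"ty":0,"tz":0,"ax":0,"ay":0,"az":-0.64,"claw":20},{"tx":0,"ty":0,"tz":0,"ax":0,"ay":0,"az":-0.74,"claw":20},{"tx":0,"ty":0,"tz":0,"ax":0,"ay":0,"az":-0.84,"claw":20},{"tx":0,"ty":0,"tz":0,"ax":0,"ay":0,"az":-0.94,"claw":20},{"tx":0,"ty":0,"tz":0,"ax":0,"ay":0,"az":-1.02,"claw":20},{"tx":0,"ty":0,"tz":0,"ax":0,"ay":0,"az":-1.047,"claw":20}]'

```text
time_s: 8.57
tcp_pos: [0.54, -0.1183, 0.1705]
ee_rot: [[0.974, 0.227, -0.0], [0.227, -0.974, -0.001], [-0.0, 0.0, -1.0]]
wrist_force: [-0.3, -0.8, 0.3]
gripper_width: 0.521
gripper_force: 30.0
```

Emit:
servo_tool --deltas '[{"tx":0,"ty":0,"tz":0,"ax":0,"ay":0,"az":0,"claw":20},{"tx":0,"ty":0,"tz":0,"ax":0,"ay":0,"az":0,"claw":20}]'

```text
time_s: 8.73
tcp_pos: [0.5401, -0.1182, 0.1705]
ee_rot: [[0.975, 0.223, -0.0], [0.223, -0.975, -0.001], [-0.0, 0.001, -1.0]]
wrist_force: [-1.0, -1.5, 1.4]
gripper_width: 0.521
gripper_force: 30.0
```

```bash
python3 - <<'E'
from h import *
s=sense();print(s['joints'],s['wrist_force'],s['moment'],np.degrees(np.arctan2(s['ee_rot'][1][0],s['ee_rot'][0][0])))
E
```

```text
[ 4.47039072e+00  1.75912357e+01 -1.41991313e+01  3.82376031e-02
 -5.82258505e+01  9.83889622e+01] [-1.00354931 -1.51038321  1.37234325] [-0.51102352  0.17333448  0.11344965] 12.87948693745196
```

Emit:
servo_tool --deltas '[{"tx":0,"ty":0,"tz":0,"ax":0,"ay":0,"az":0,"claw":87},{"tx":0,"ty":0,"tz":0,"ax":0,"ay":0,"az":0,"claw":87},{"tx":0,"ty":0,"tz":0,"ax":0,"ay":0,"az":0,"claw":87},{"tx":0,"ty":0,"tz":0,"ax":0,"ay":0,"az":0,"claw":87},{"tx":0,"ty":0,"tz":0,"ax":0,"ay":0,"az":0,"claw":87},{"tx":0,"ty":0,"tz":-30,"ax":0,"ay":0,"az":0,"claw":87},{"tx":0,"ty":0,"tz":-70,"ax":0,"ay":0,"az":0,"claw":87},{"tx":-30,"ty":0,"tz":-100,"ax":0,"ay":0,"az":0,"claw":87},{"tx":-60,"ty":0,"tz":-130,"ax":0,"ay":0,"az":0,"claw":87},{"tx":-90,"ty":0,"tz":-160,"ax":0,"ay":0,"az":0,"claw":87},{"tx":-100,"ty":0,"tz":-180,"ax":0,"ay":0,"az":0,"claw":87},{"tx":-100,"ty":0,"tz":-180,"ax":0,"ay":0,"az":0,"claw":87}]'

```text
time_s: 9.73
tcp_pos: [0.4425, -0.1412, 0.3567]
ee_rot: [[0.975, 0.223, 0.012], [0.223, -0.975, -0.002], [0.012, 0.004, -1.0]]
wrist_force: [0.1, -0.4, -0.3]
gripper_width: 0.999
gripper_force: 0.0
```

```bash
python3 - <<'E'
from h import *
s=sense();print(s['time_s'],s['tcp_pos'],s['ee_rot'])
im=capture('wrist');cv2.imwrite('pics/w1.png',im);tp=capture('top');sd=capture('side')
cv2.imwrite('pics/top1.png',tp);cv2.imwrite('pics/side1.png',sd)
for l in ('open_bottle','knob'): print(l,rec(l,'wrist'),rec(l,'top'),rec(l,'side'))
print('brush',rec('brush','side'))
for n in('top','side'):
  for l in ('brush','brush_stand'):
    for r in trace(l,n)[:2]:
      ys,xs=np.nonzero(r['mask']);print(n,l,r['confidence'],len(xs),xs.min(),xs.max(),ys.min(),ys.max())
print(w2pix('wrist',[.463,-.153,.13]))
A=cv2.resize(im[0:260,190:450],(400,400));
for q in (tp[215:265,222:272],sd[275:325,310:360]): A=np.hstack([A,cv2.resize(q,(200,400) if 0 else (200,200),interpolation=cv2.INTER_CUBIC).repeat(1,0)]) if 0 else A
B=np.vstack([cv2.resize(q,(200,200),interpolation=cv2.INTER_CUBIC) for q in (tp[215:265,222:272],sd[275:325,310:360])])
cv2.imwrite('pics/m1.png',np.hstack([A,B]))
E
```

```text
9.7333 [ 0.44250923 -0.14123238  0.35673602] [[ 0.97479413  0.22277139  0.01221921]
 [ 0.22280671 -0.97486134 -0.00159257]
 [ 0.01155725  0.00427495 -0.99992407]]
open_bottle [(0.93, [0.455, -0.1545, 0.0686])] [(0.53, [0.616, -0.1112, 0.1556]), (0.39, [0.4332, -0.1546, 0.101])] [(0.85, [0.4599, -0.165, 0.1089])]
knob [(0.65, [0.5159, -0.1243, 0.0176]), (0.54, [0.5389, -0.1145, 0.1498])] [(0.54, [0.4401, -0.1348, 0.03])] [(0.68, [0.5379, -0.1155, 0.1911])]
brush [(0.53, [0.4563, 0.2443, 0.087]), (0.44, [0.4473, 0.255, 0.0064])]
top brush 0.67 362 237 261 229 252
top brush 0.53 156 234 251 230 244
top brush_stand 0.89 418 236 261 229 253
side brush 0.7 211 329 340 286 308
side brush_stand 0.79 546 320 348 291 320
side brush_stand 0.48 862 294 314 68 119
[334.13751562 156.62709396]
```

View pics/m1.png

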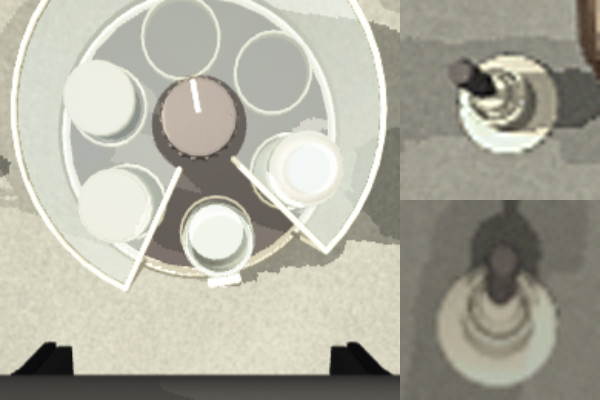

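The open bottle now stands in the bay: its rim is at about (330,153) in the wrist picture, mid-gap by the tab. The brush handle's top is at (238,234) in the top view and (336,289) in the side view.

```bash
python3 - <<'E'
from h import *
print('brush top',pix2w('top',238.3,233.8,.2),pix2w('side',336.2,289.5,.2))
print('foot',pix2w('top',249,241.2,.006),pix2w('side',334.2,306.3,.006))
print('bottle rim',pix2w('wrist',330.4,152.8,.13))
s=sense();R=np.array(s['ee_rot']);print((np.array([.45,.237,.36])-s['tcp_pos'])@R*1000,s['tcp_pos'])
E
```

```text
brush top [0.45356332 0.23698882 0.2       ] [0.45395598 0.23827337 0.2       ]
foot [0.45391035 0.23961877 0.006     ] [0.45433346 0.24177105 0.006     ]
bottle rim [ 0.46631744 -0.14778901  0.13      ]
[  91.23444883 -366.05369985   -9.92495477] [ 0.44282085 -0.14018435  0.3501022 ]
```

Emit:
servo_tool --deltas '[{"tx":20,"ty":-40,"tz":0,"ax":0,"ay":0,"az":0,"claw":87},{"tx":94,"ty":-366,"tz":0,"ax":0,"ay":0,"az":0,"claw":87},{"tx":94,"ty":-366,"tz":0,"ax":0,"ay":0,"az":0,"claw":87},{"tx":94,"ty":-366,"tz":0,"ax":0,"ay":0,"az":0,"claw":87},{"tx":94,"ty":-366,"tz":0,"ax":0,"ay":0,"az":0,"claw":87},{"tx":94,"ty":-366,"tz":0,"ax":0,"ay":0,"az":0,"claw":87},{"tx":94,"ty":-366,"tz":0,"ax":0,"ay":0,"az":0,"claw":87},{"tx":94,"ty":-366,"tz":0,"ax":0,"ay":0,"az":0,"claw":87},{"tx":94,"ty":-366,"tz":0,"ax":0,"ay":0,"az":0,"claw":87},{"tx":94,"ty":-366,"tz":0,"ax":0,"ay":0,"az":0,"claw":87},{"tx":94,"ty":-366,"tz":0,"ax":0,"ay":0,"az":0,"claw":87},{"tx":94,"ty":-366,"tz":0,"ax":0,"ay":0,"az":0,"claw":87}]'

```text
time_s: 11.43
tcp_pos: [0.4525, 0.2376, 0.3501]
ee_rot: [[0.975, 0.224, -0.001], [0.224, -0.975, -0.001], [-0.001, 0.001, -1.0]]
wrist_force: [0.1, -0.3, 0.7]
gripper_width: 1.0
gripper_force: 0.0
```

```bash
python3 - <<'E'
from h import *
capture('top');s=sense();print(s['time_s'],s['tcp_pos'],s['ee_rot'][0],np.round(s['joints'],1))
im=capture('wrist');cv2.imwrite('pics/w2.png',im)
print(w2pix('wrist',[.4538,.238,.202]),w2pix('wrist',[.4538,.239,.078]))
cv2.imwrite('pics/w2c.png',cv2.resize(im[90:240,230:430],(800,600),interpolation=cv2.INTER_CUBIC))
E
```

```text
11.4833 [0.45257956 0.23684205 0.35036546] [ 9.74840832e-01  2.22902099e-01 -7.38775394e-05] [ 45.9   7.   -1.8   0.  -81.2  57. ]
[317.80317577 182.29225279] [317.80795281 163.22373783]
```

View pics/w2c.png

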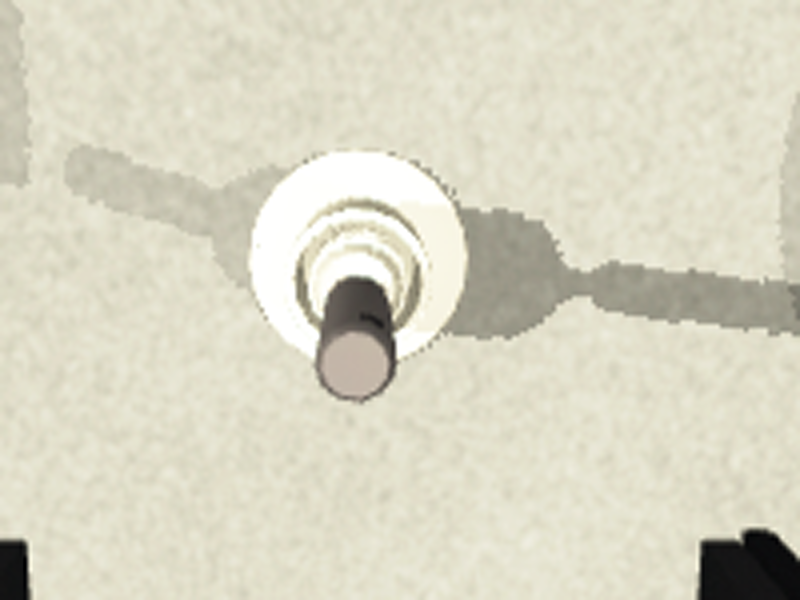

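The handle's top is at crop (355,362), image (318.8,180.5). The cup rim centres at about image (320.5,157).

```bash
python3 - <<'E'
from h import *
print(pix2w('wrist',318.75,180.5,.207),pix2w('wrist',320.5,157,.066),pix2w('wrist',319.5,154.5,.006))
s=sense();print((np.array([.4544,.2385,.158])-s['tcp_pos'])@np.array(s['ee_rot'])*1000)
E
```

```text
[0.45667445 0.23770078 0.207     ] [0.46110378 0.23703334 0.066     ] [0.45707256 0.23767802 0.006     ]
[  2.09275047  -1.61314509 192.55748366]
```

Emit:
servo_tool --deltas '[{"tx":3.5,"ty":-0.5,"tz":40,"ax":0,"ay":0,"az":0,"claw":87},{"tx":3.5,"ty":-0.5,"tz":80,"ax":0,"ay":0,"az":0,"claw":87},{"tx":3.5,"ty":-0.5,"tz":115,"ax":0,"ay":0,"az":0,"claw":80},{"tx":3.5,"ty":-0.5,"tz":145,"ax":0,"ay":0,"az":0,"claw":75},{"tx":3.5,"ty":-0.5,"tz":170,"ax":0,"ay":0,"az":0,"claw":65},{"tx":3.5,"ty":-0.5,"tz":185,"ax":0,"ay":0,"az":0,"claw":55},{"tx":3.5,"ty":-0.5,"tz":192,"ax":0,"ay":0,"az":0,"claw":45},{"tx":3.5,"ty":-0.5,"tz":192,"ax":0,"ay":0,"az":0,"claw":35},{"tx":3.5,"ty":-0.5,"tz":192,"ax":0,"ay":0,"az":0,"claw":30},{"tx":3.5,"ty":-0.5,"tz":192,"ax":0,"ay":0,"az":0,"claw":30},{"tx":3.5,"ty":-0.5,"tz":192,"ax":0,"ay":0,"az":0,"claw":30},{"tx":3.5,"ty":-0.5,"tz":192,"ax":0,"ay":0,"az":0,"claw":30}]'

```text
time_s: 12.53
tcp_pos: [0.4564, 0.2392, 0.1595]
ee_rot: [[0.975, 0.223, 0.002], [0.223, -0.975, 0.002], [0.002, -0.001, -1.0]]
wrist_force: [-0.1, -0.0, 0.6]
gripper_width: 0.381
gripper_force: 0.0
```

Emit:
servo_tool --deltas '[{"tx":0,"ty":0,"tz":0,"ax":0,"ay":0,"az":0,"claw":20},{"tx":0,"ty":0,"tz":0,"ax":0,"ay":0,"az":0,"claw":10},{"tx":0,"ty":0,"tz":0,"ax":0,"ay":0,"az":0,"claw":5},{"tx":0,"ty":0,"tz":0,"ax":0,"ay":0,"az":0,"claw":5},{"tx":0,"ty":0,"tz":0,"ax":0,"ay":0,"az":0,"claw":5},{"tx":0,"ty":0,"tz":0,"ax":0,"ay":0,"az":0,"claw":5}]'

```text
time_s: 13.03
tcp_pos: [0.4561, 0.2391, 0.1586]
ee_rot: [[0.975, 0.224, 0.001], [0.224, -0.975, 0.001], [0.001, -0.0, -1.0]]
wrist_force: [0.6, 1.2, 2.6]
gripper_width: 0.221
gripper_force: 30.0
```

Emit:
servo_tool --deltas '[{"tx":0,"ty":0,"tz":-15,"ax":0,"ay":0,"az":0,"claw":5},{"tx":0,"ty":0,"tz":-40,"ax":0,"ay":0,"az":0,"claw":5},{"tx":0,"ty":0,"tz":-70,"ax":0,"ay":0,"az":0,"claw":5},{"tx":0,"ty":0,"tz":-105,"ax":0,"ay":0,"az":0,"claw":5},{"tx":0,"ty":0,"tz":-140,"ax":0,"ay":0,"az":0,"claw":5},{"tx":0,"ty":0,"tz":-175,"ax":0,"ay":0,"az":0,"claw":5},{"tx":0,"ty":0,"tz":-200,"ax":0,"ay":0,"az":0,"claw":5},{"tx":0,"ty":0,"tz":-210,"ax":0,"ay":0,"az":0,"claw":5},{"tx":0,"ty":0,"tz":-210,"ax":0,"ay":0,"az":0,"claw":5}]'

```text
time_s: 13.78
tcp_pos: [0.4565, 0.2392, 0.3703]
ee_rot: [[0.975, 0.223, 0.003], [0.223, -0.975, 0.003], [0.004, -0.002, -1.0]]
wrist_force: [0.5, 0.6, -0.8]
gripper_width: 0.223
gripper_force: 30.0
```

Emit:
servo_tool --deltas '[{"tx":-4,"ty":20,"tz":0,"ax":0,"ay":0,"az":0,"claw":5},{"tx":-12,"ty":55,"tz":0,"ax":0,"ay":0,"az":0,"claw":5},{"tx":-20,"ty":95,"tz":0,"ax":0,"ay":0,"az":0,"claw":5},{"tx":-28,"ty":135,"tz":0,"ax":0,"ay":0,"az":0,"claw":5},{"tx":-37,"ty":175,"tz":0,"ax":0,"ay":0,"az":0,"claw":5},{"tx":-46,"ty":215,"tz":0,"ax":0,"ay":0,"az":0,"claw":5},{"tx":-54,"ty":255,"tz":0,"ax":0,"ay":0,"az":0,"claw":5},{"tx":-63,"ty":295,"tz":0,"ax":0,"ay":0,"az":0,"claw":5},{"tx":-71,"ty":332,"tz":0,"ax":0,"ay":0,"az":0,"claw":5},{"tx":-78,"ty":365,"tz":0,"ax":0,"ay":0,"az":0,"claw":5},{"tx":-82,"ty":383,"tz":0,"ax":0,"ay":0,"az":0,"claw":5},{"tx":-82,"ty":383,"tz":0,"ax":0,"ay":0,"az":0,"claw":5}]'

```text
time_s: 14.78
tcp_pos: [0.4602, -0.1555, 0.3649]
ee_rot: [[0.976, 0.218, -0.007], [0.218, -0.976, 0.0], [-0.006, -0.002, -1.0]]
wrist_force: [0.0, 0.1, -0.3]
gripper_width: 0.219
gripper_force: 30.0
```

```bash
python3 - <<'E'
from h import *
tp=capture('top');sd=capture('side');capture('top');s=sense();wr=capture('wrist')
print(s['time_s'],s['tcp_pos'],s['gripper_width'],np.array(s['ee_rot'])[:,2])
for n,im in(('top',tp),('side',sd),('wrist',wr)): cv2.imwrite(f'pics/{n}3.png',im)
p=s['tcp_pos'];e=[p[0],p[1],p[2]-.1466];b=[.4624,-.1526,.13]
for n in('top','side','wrist'): print(n,w2pix(n,e),w2pix(n,b))
c=np.round(w2pix('side',[p[0],p[1],p[2]-.11])).astype(int)
a=cv2.resize(sd[130:250,290:410],(400,400),interpolation=cv2.INTER_CUBIC)
w=cv2.resize(wr[60:260,220:420],(400,400),interpolation=cv2.INTER_CUBIC)
cv2.imwrite('pics/m3.png',np.hstack([a,w]))
E
```

```text
14.9333 [ 0.46084131 -0.15257545  0.36621916] 0.22296179233073873 [-3.91654727e-03  8.01627952e-04 -9.99992009e-01]
top [370.64747654 234.59194416] [368.06308434 237.83034521]
side [365.94365317 147.96683517] [362.8656181  163.57819248]
wrist [319.64906253 183.9655664 ] [320.23904329 167.324282  ]
```

View pics/m3.png

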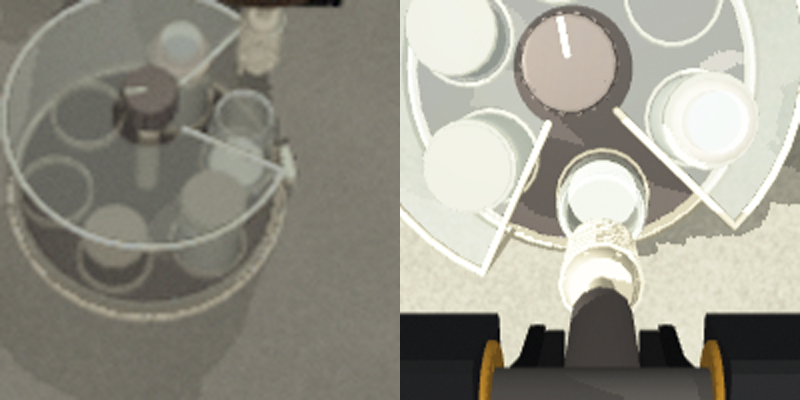

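Side view: the rim is at (363,164), right where it was predicted. The brush head is at about (368,149), predicted at (366,148). In the wrist view the head's end is where predicted, so I'll check the side offset with masks.

```bash
python3 - <<'E'
from h import *
p=sense()['tcp_pos'];print(p)
for n in ('side','wrist'):
  capture(n)
  for l in ('brush','open_bottle'):
    for r in trace(l,n)[:1]:
      m=r['mask'];ys,xs=np.nonzero(m);print(n,l,round(r['confidence'],2),len(xs),xs.min(),xs.max(),ys.min(),ys.max())
      for y in range(ys.min(),ys.max()+1,3): q=np.nonzero(m[y])[0]; print((y,q.min(),q.max()) if len(q) else '',end=' ')
      print()
for z in (0,.036,.072):
  for n in('side','wrist'): print(z,n,[np.round(w2pix(n,[p[0]+dx,p[1],p[2]-.1466+z]),1) for dx in(-.0165,.0165)])
print(w2pix('wrist',[.4624,-.1526,.042]))
E
```

```text
[ 0.46107294 -0.15218681  0.366768  ]
side brush 0.69 265 360 375 132 152
(132, np.int64(365), np.int64(371)) (135, np.int64(362), np.int64(375)) (138, np.int64(361), np.int64(375)) (141, np.int64(361), np.int64(374)) (144, np.int64(360), np.int64(374)) (147, np.int64(360), np.int64(373)) (150, np.int64(362), np.int64(371)) 
side open_bottle 0.69 306 353 372 157 176
(157, np.int64(359), np.int64(367)) (160, np.int64(355), np.int64(370)) (163, np.int64(354), np.int64(371)) (166, np.int64(353), np.int64(372)) (169, np.int64(353), np.int64(372)) (172, np.int64(358), np.int64(372)) (175, np.int64(366), np.int64(371)) 
wrist brush 0.97 3719 297 344 169 302
(169, np.int64(317), np.int64(322)) (172, np.int64(311), np.int64(329)) (175, np.int64(308), np.int64(332)) (178, np.int64(305), np.int64(335)) (181, np.int64(304), np.int64(336)) (184, np.int64(303), np.int64(337)) (187, np.int64(302), np.int64(338)) (190, np.int64(302), np.int64(339)) (193, np.int64(301), np.int64(339)) (196, np.int64(301), np.int64(340)) (199, np.int64(301), np.int64(340)) (202, np.int64(300), np.int64(341)) (205, np
[... 1015 characters left out ...]
40)) (153, np.int64(302), np.int64(341)) (156, np.int64(300), np.int64(342)) (159, np.int64(299), np.int64(343)) (162, np.int64(299), np.int64(343)) (165, np.int64(299), np.int64(343)) (168, np.int64(299), np.int64(343)) (171, np.int64(300), np.int64(342)) (174, np.int64(301), np.int64(341)) (177, np.int64(302), np.int64(339)) 
0 side [array([371.8, 149.2]), array([359.9, 146.8])]
0 wrist [array([315.2, 200.7]), array([323. , 167.7])]
0.036 side [array([373.1, 142.3]), array([360.9, 139.8])]
0.036 wrist [array([314.6, 211.4]), array([323.3, 174.5])]
0.072 side [array([374.5, 135. ]), array([361.9, 132.5])]
0.072 wrist [array([313.7, 225. ]), array([323.7, 183.2])]
[320.05792398 158.60302581]
```

Emit:
servo_tool --deltas '[{"tx":2,"ty":0,"tz":30,"ax":0,"ay":0,"az":0,"claw":5},{"tx":2,"ty":0,"tz":60,"ax":0,"ay":0,"az":0,"claw":5},{"tx":2,"ty":0,"tz":78,"ax":0,"ay":0,"az":0,"claw":5},{"tx":2,"ty":0,"tz":85,"ax":0,"ay":0,"az":0,"claw":5},{"tx":2,"ty":0,"tz":90,"ax":0,"ay":0,"az":0,"claw":5},{"tx":2,"ty":0,"tz":95,"ax":0,"ay":0,"az":0,"claw":5},{"tx":2,"ty":0,"tz":100,"ax":0,"ay":0,"az":0,"claw":5},{"tx":2,"ty":0,"tz":105,"ax":0,"ay":0,"az":0,"claw":5},{"tx":2,"ty":0,"tz":105,"ax":0,"ay":0,"az":0,"claw":5}]'

```text
time_s: 16.03
tcp_pos: [0.4633, -0.1522, 0.2629]
ee_rot: [[0.975, 0.223, -0.001], [0.223, -0.975, 0.0], [-0.0, -0.0, -1.0]]
wrist_force: [-0.2, -0.9, -1.2]
gripper_width: 0.218
gripper_force: 30.0
```

```bash
python3 - <<'E'
from h import *
sd=capture('side');s=sense();wr=capture('wrist');print(s['time_s'],s['tcp_pos'],s['wrist_force'],s['moment'])
a=cv2.resize(sd[130:200,330:400],(400,400),interpolation=cv2.INTER_CUBIC)
w=cv2.resize(wr[110:260,245:395],(400,400),interpolation=cv2.INTER_CUBIC)
cv2.imwrite('pics/m4.png',np.hstack([a,w]))
E
```

```text
16.0833 [ 0.46346443 -0.15238404  0.26331709] [-0.6622594   0.66645559 -0.77858856] [-0.04473227 -0.04598452 -0.02547958]
```

View pics/m4.png

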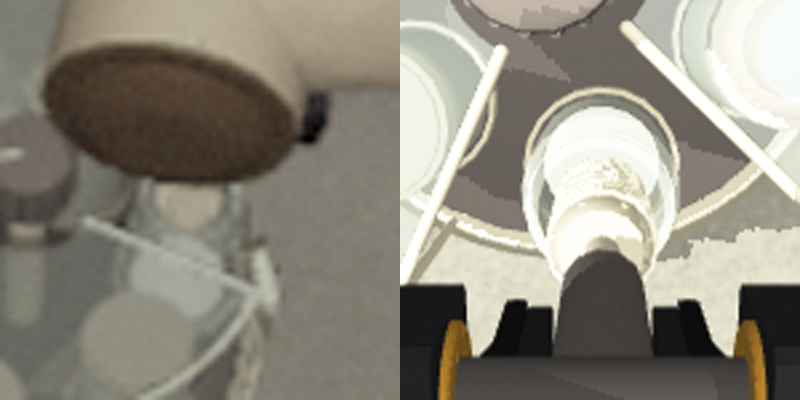

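The head is inside the bottle mouth, centred at about (190,200) in the left half, with no contact force. I'll go on down.

Emit:
servo_tool --deltas '[{"tx":0,"ty":0,"tz":8,"ax":0,"ay":0,"az":0,"claw":5},{"tx":0,"ty":0,"tz":18,"ax":0,"ay":0,"az":0,"claw":5},{"tx":0,"ty":0,"tz":28,"ax":0,"ay":0,"az":0,"claw":5},{"tx":0,"ty":0,"tz":38,"ax":0,"ay":0,"az":0,"claw":5},{"tx":0,"ty":0,"tz":48,"ax":0,"ay":0,"az":0,"claw":5},{"tx":0,"ty":0,"tz":56,"ax":0,"ay":0,"az":0,"claw":5},{"tx":0,"ty":0,"tz":63,"ax":0,"ay":0,"az":0,"claw":5},{"tx":0,"ty":0,"tz":69,"ax":0,"ay":0,"az":0,"claw":5},{"tx":0,"ty":0,"tz":73,"ax":0,"ay":0,"az":0,"claw":5},{"tx":0,"ty":0,"tz":73,"ax":0,"ay":0,"az":0,"claw":5}]'

```text
time_s: 16.97
tcp_pos: [0.463, -0.1523, 0.1894]
ee_rot: [[0.975, 0.223, -0.002], [0.223, -0.975, 0.0], [-0.002, -0.001, -1.0]]
wrist_force: [-0.1, 0.2, -1.1]
gripper_width: 0.224
gripper_force: 30.0
```

Emit:
servo_tool --deltas '[{"tx":0,"ty":0,"tz":2,"ax":0,"ay":0,"az":0,"claw":5},{"tx":0,"ty":0,"tz":4,"ax":0,"ay":0,"az":0,"claw":5},{"tx":0,"ty":0,"tz":6,"ax":0,"ay":0,"az":0,"claw":5},{"tx":0,"ty":0,"tz":6,"ax":0,"ay":0,"az":0,"claw":5}]'

```text
time_s: 17.3
tcp_pos: [0.4633, -0.1523, 0.1841]
ee_rot: [[0.975, 0.223, -0.0], [0.223, -0.975, 0.0], [-0.0, -0.0, -1.0]]
wrist_force: [0.4, -1.0, -0.8]
gripper_width: 0.22
gripper_force: 30.0
```

Emit:
servo_tool --deltas '[{"tx":0,"ty":0,"tz":1,"ax":0,"ay":0,"az":0,"claw":5},{"tx":0,"ty":0,"tz":2,"ax":0,"ay":0,"az":0,"claw":5},{"tx":0,"ty":0,"tz":2,"ax":0,"ay":0,"az":0,"claw":5},{"tx":0,"ty":0,"tz":2,"ax":0,"ay":0,"az":0,"claw":5}]'

```text
time_s: 17.63
tcp_pos: [0.4637, -0.1524, 0.1826]
ee_rot: [[0.975, 0.223, 0.001], [0.223, -0.975, -0.0], [0.001, 0.0, -1.0]]
wrist_force: [-0.2, -0.1, 0.1]
gripper_width: 0.222
gripper_force: 30.0
```

Emit:
servo_tool --deltas '[{"tx":0,"ty":0,"tz":1,"ax":0,"ay":0,"az":0,"claw":5},{"tx":0,"ty":0,"tz":1,"ax":0,"ay":0,"az":0,"claw":5},{"tx":0,"ty":0,"tz":1,"ax":0,"ay":0,"az":0,"claw":5}]'

```text
time_s: 17.88
tcp_pos: [0.464, -0.1525, 0.1825]
ee_rot: [[0.975, 0.224, 0.002], [0.224, -0.975, -0.001], [0.001, 0.001, -1.0]]
wrist_force: [-1.9, 0.6, 4.7]
gripper_width: 0.221
gripper_force: 30.0
```

Emit:
servo_tool --deltas '[{"tx":0,"ty":0,"tz":1,"ax":0,"ay":0,"az":0,"claw":5},{"tx":0,"ty":0,"tz":1,"ax":0,"ay":0,"az":0,"claw":5},{"tx":0,"ty":0,"tz":1,"ax":0,"ay":0,"az":0,"claw":5},{"tx":0,"ty":0,"tz":1,"ax":0,"ay":0,"az":0,"claw":5}]'

```text
time_s: 18.22
tcp_pos: [0.4644, -0.1527, 0.1825]
ee_rot: [[0.975, 0.224, 0.003], [0.224, -0.975, -0.001], [0.002, 0.002, -1.0]]
wrist_force: [-1.8, 0.9, 8.0]
gripper_width: 0.225
gripper_force: 30.0
```

Emit:
servo_tool --deltas '[{"tx":0,"ty":0,"tz":-8,"ax":0,"ay":0,"az":0,"claw":5},{"tx":0,"ty":0,"tz":-20,"ax":0,"ay":0,"az":0,"claw":5},{"tx":0,"ty":0,"tz":-32,"ax":0,"ay":0,"az":0,"claw":5},{"tx":0,"ty":0,"tz":-44,"ax":0,"ay":0,"az":0,"claw":5},{"tx":0,"ty":0,"tz":-56,"ax":0,"ay":0,"az":0,"claw":5},{"tx":0,"ty":0,"tz":-65,"ax":0,"ay":0,"az":0,"claw":5},{"tx":0,"ty":0,"tz":-68,"ax":0,"ay":0,"az":0,"claw":5},{"tx":0,"ty":0,"tz":-68,"ax":0,"ay":0,"az":0,"claw":5},{"tx":0,"ty":0,"tz":-68,"ax":0,"ay":0,"az":0,"claw":5}]'

```text
time_s: 18.97
tcp_pos: [0.4631, -0.1522, 0.2478]
ee_rot: [[0.975, 0.223, -0.001], [0.223, -0.975, 0.0], [-0.001, -0.001, -1.0]]
wrist_force: [0.4, -0.5, -0.7]
gripper_width: 0.22
gripper_force: 30.0
```

Emit:
servo_tool --deltas '[{"tx":0,"ty":0,"tz":8,"ax":0,"ay":0,"az":0,"claw":5},{"tx":0,"ty":0,"tz":20,"ax":0,"ay":0,"az":0,"claw":5},{"tx":0,"ty":0,"tz":32,"ax":0,"ay":0,"az":0,"claw":5},{"tx":0,"ty":0,"tz":44,"ax":0,"ay":0,"az":0,"claw":5},{"tx":0,"ty":0,"tz":53,"ax":0,"ay":0,"az":0,"claw":5},{"tx":0,"ty":0,"tz":60,"ax":0,"ay":0,"az":0,"claw":5},{"tx":0,"ty":0,"tz":63,"ax":0,"ay":0,"az":0,"claw":5},{"tx":0,"ty":0,"tz":65,"ax":0,"ay":0,"az":0,"claw":5},{"tx":0,"ty":0,"tz":66,"ax":0,"ay":0,"az":0,"claw":5},{"tx":0,"ty":0,"tz":67,"ax":0,"ay":0,"az":0,"claw":5},{"tx":0,"ty":0,"tz":67,"ax":0,"ay":0,"az":0,"claw":5}]'

```text
time_s: 19.88
tcp_pos: [0.4638, -0.1525, 0.1825]
ee_rot: [[0.975, 0.224, 0.001], [0.224, -0.975, -0.0], [0.001, 0.001, -1.0]]
wrist_force: [-1.7, -0.2, 4.9]
gripper_width: 0.222
gripper_force: 30.0
```

Emit:
servo_tool --deltas '[{"tx":0,"ty":0,"tz":1,"ax":0,"ay":0,"az":0,"claw":5},{"tx":0,"ty":0,"tz":1,"ax":0,"ay":0,"az":0,"claw":5},{"tx":0,"ty":0,"tz":1,"ax":0,"ay":0,"az":0,"claw":5}]'

```text
time_s: 20.13
tcp_pos: [0.4641, -0.1526, 0.1825]
ee_rot: [[0.975, 0.224, 0.002], [0.224, -0.975, -0.001], [0.002, 0.001, -1.0]]
wrist_force: [-2.3, 0.7, 9.5]
gripper_width: 0.222
gripper_force: 30.0
```

Emit:
servo_tool --deltas '[{"tx":0,"ty":0,"tz":-8,"ax":0,"ay":0,"az":0,"claw":5},{"tx":0,"ty":0,"tz":-20,"ax":0,"ay":0,"az":0,"claw":5},{"tx":0,"ty":0,"tz":-35,"ax":0,"ay":0,"az":0,"claw":5},{"tx":0,"ty":0,"tz":-50,"ax":0,"ay":0,"az":0,"claw":5},{"tx":0,"ty":0,"tz":-65,"ax":0,"ay":0,"az":0,"claw":5},{"tx":0,"ty":0,"tz":-80,"ax":0,"ay":0,"az":0,"claw":5},{"tx":0,"ty":0,"tz":-95,"ax":0,"ay":0,"az":0,"claw":5},{"tx":0,"ty":0,"tz":-115,"ax":0,"ay":0,"az":0,"claw":5},{"tx":0,"ty":0,"tz":-140,"ax":0,"ay":0,"az":0,"claw":5},{"tx":0,"ty":0,"tz":-170,"ax":0,"ay":0,"az":0,"claw":5},{"tx":0,"ty":0,"tz":-190,"ax":0,"ay":0,"az":0,"claw":5},{"tx":0,"ty":0,"tz":-190,"ax":0,"ay":0,"az":0,"claw":5}]'

```text
time_s: 21.13
tcp_pos: [0.4654, -0.153, 0.3758]
ee_rot: [[0.975, 0.223, 0.011], [0.223, -0.975, -0.002], [0.01, 0.004, -1.0]]
wrist_force: [0.0, -1.4, 0.5]
gripper_width: 0.223
gripper_force: 30.0
```

Emit:
servo_tool --deltas '[{"tx":4,"ty":-20,"tz":0,"ax":0,"ay":0,"az":0,"claw":5},{"tx":12,"ty":-55,"tz":0,"ax":0,"ay":0,"az":0,"claw":5},{"tx":20,"ty":-95,"tz":0,"ax":0,"ay":0,"az":0,"claw":5},{"tx":28,"ty":-135,"tz":0,"ax":0,"ay":0,"az":0,"claw":5},{"tx":37,"ty":-175,"tz":0,"ax":0,"ay":0,"az":0,"claw":5},{"tx":46,"ty":-215,"tz":0,"ax":0,"ay":0,"az":0,"claw":5},{"tx":54,"ty":-255,"tz":0,"ax":0,"ay":0,"az":0,"claw":5},{"tx":62,"ty":-295,"tz":0,"ax":0,"ay":0,"az":0,"claw":5},{"tx":70,"ty":-332,"tz":0,"ax":0,"ay":0,"az":0,"claw":5},{"tx":77,"ty":-365,"tz":0,"ax":0,"ay":0,"az":0,"claw":5},{"tx":80,"ty":-383,"tz":0,"ax":0,"ay":0,"az":0,"claw":5},{"tx":80,"ty":-383,"tz":0,"ax":0,"ay":0,"az":0,"claw":5}]'

```text
time_s: 22.13
tcp_pos: [0.4554, 0.2423, 0.3686]
ee_rot: [[0.974, 0.227, -0.002], [0.227, -0.974, -0.0], [-0.002, -0.0, -1.0]]
wrist_force: [0.7, 0.3, -1.3]
gripper_width: 0.225
gripper_force: 30.0
```

```bash
python3 - <<'E'
from h import *
sd=capture('side');tp=capture('top');capture('top');s=sense();print(s['time_s'],s['tcp_pos'],np.array(s['ee_rot']).round(3).tolist())
wr=capture('wrist')
for l,n in (('brush','wrist'),('brush_stand','wrist'),('brush','side'),('brush_stand','side')):
  for r in trace(l,n)[:1]:
    ys,xs=np.nonzero(r['mask']);print(l,n,round(r['confidence'],2),xs.min(),xs.max(),ys.min(),ys.max())
p=s['tcp_pos'];print(w2pix('wrist',[p[0],p[1],p[2]-.1466]),w2pix('wrist',[.4563,.239,0.006]),w2pix('wrist',[.4563,.239,0.066]))
cv2.imwrite('pics/w5.png',cv2.resize(wr[90:240,230:430],(800,600),interpolation=cv2.INTER_CUBIC))
E
```

```text
22.2833 [0.45567381 0.23850189 0.3698159 ] [[0.975, 0.223, -0.001], [0.223, -0.975, -0.001], [-0.001, 0.0, -1.0]]
brush wrist 0.97 297 344 169 302
brush_stand wrist 0.88 293 345 128 176
brush_stand side 0.6 321 346 310 320
[318.41895429 184.26208495] [319.09409279 155.59015696] [318.90047222 160.78682509]
```

View pics/w5.png

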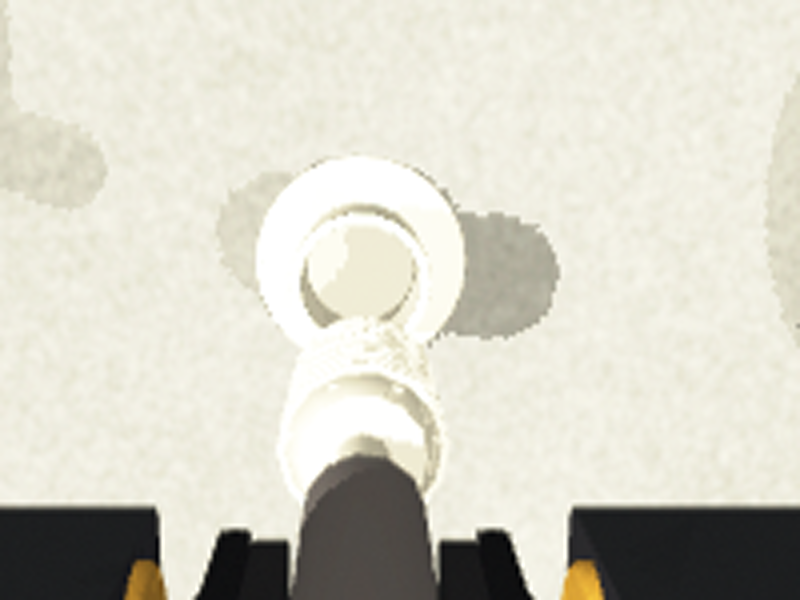

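The stand's foot centres at (361,258) in the crop, level with the brush handle's column, and the cup is empty and clear. I'll lower the brush into it.

Emit:
servo_tool --deltas '[{"tx":1.5,"ty":0,"tz":20,"ax":0,"ay":0,"az":0,"claw":5},{"tx":1.5,"ty":0,"tz":55,"ax":0,"ay":0,"az":0,"claw":5},{"tx":1.5,"ty":0,"tz":90,"ax":0,"ay":0,"az":0,"claw":5},{"tx":1.5,"ty":0,"tz":120,"ax":0,"ay":0,"az":0,"claw":5},{"tx":1.5,"ty":0,"tz":140,"ax":0,"ay":0,"az":0,"claw":5},{"tx":1.5,"ty":0,"tz":150,"ax":0,"ay":0,"az":0,"claw":5},{"tx":1.5,"ty":0,"tz":155,"ax":0,"ay":0,"az":0,"claw":5},{"tx":1.5,"ty":0,"tz":160,"ax":0,"ay":0,"az":0,"claw":5},{"tx":1.5,"ty":0,"tz":165,"ax":0,"ay":0,"az":0,"claw":5},{"tx":1.5,"ty":0,"tz":165,"ax":0,"ay":0,"az":0,"claw":5}]'

```text
time_s: 23.37
tcp_pos: [0.4575, 0.2393, 0.2055]
ee_rot: [[0.975, 0.223, 0.0], [0.223, -0.975, 0.001], [0.001, -0.0, -1.0]]
wrist_force: [-0.8, -0.0, -0.6]
gripper_width: 0.216
gripper_force: 30.0
```

Emit:
servo_tool --deltas '[{"tx":0,"ty":0,"tz":8,"ax":0,"ay":0,"az":0,"claw":5},{"tx":0,"ty":0,"tz":16,"ax":0,"ay":0,"az":0,"claw":5},{"tx":0,"ty":0,"tz":24,"ax":0,"ay":0,"az":0,"claw":5},{"tx":0,"ty":0,"tz":32,"ax":0,"ay":0,"az":0,"claw":5},{"tx":0,"ty":0,"tz":38,"ax":0,"ay":0,"az":0,"claw":5},{"tx":0,"ty":0,"tz":42,"ax":0,"ay":0,"az":0,"claw":5},{"tx":0,"ty":0,"tz":44,"ax":0,"ay":0,"az":0,"claw":5},{"tx":0,"ty":0,"tz":46,"ax":0,"ay":0,"az":0,"claw":5},{"tx":0,"ty":0,"tz":47,"ax":0,"ay":0,"az":0,"claw":5},{"tx":0,"ty":0,"tz":47,"ax":0,"ay":0,"az":0,"claw":5}]'

```text
time_s: 24.2
tcp_pos: [0.4576, 0.2393, 0.1586]
ee_rot: [[0.975, 0.223, 0.001], [0.223, -0.975, 0.0], [0.001, -0.0, -1.0]]
wrist_force: [0.2, -0.1, -1.5]
gripper_width: 0.22
gripper_force: 30.0
```

Height matches the pick-up height. I'll release and rise.

Emit:
servo_tool --deltas '[{"tx":0,"ty":0,"tz":0.5,"ax":0,"ay":0,"az":0,"claw":20},{"tx":0,"ty":0,"tz":0.5,"ax":0,"ay":0,"az":0,"claw":30},{"tx":0,"ty":0,"tz":0.5,"ax":0,"ay":0,"az":0,"claw":50},{"tx":0,"ty":0,"tz":0.5,"ax":0,"ay":0,"az":0,"claw":70},{"tx":0,"ty":0,"tz":0.5,"ax":0,"ay":0,"az":0,"claw":70},{"tx":0,"ty":0,"tz":0.5,"ax":0,"ay":0,"az":0,"claw":70},{"tx":0,"ty":0,"tz":0.5,"ax":0,"ay":0,"az":0,"claw":70},{"tx":0,"ty":0,"tz":0.5,"ax":0,"ay":0,"az":0,"claw":70}]'

```text
time_s: 24.87
tcp_pos: [0.4574, 0.2391, 0.1578]
ee_rot: [[0.975, 0.223, -0.0], [0.223, -0.975, -0.0], [-0.0, 0.0, -1.0]]
wrist_force: [-0.2, 0.4, 1.2]
gripper_width: 0.674
gripper_force: 0.0
```

Emit:
servo_tool --deltas '[{"tx":0,"ty":0,"tz":-15,"ax":0,"ay":0,"az":0,"claw":70},{"tx":0,"ty":0,"tz":-40,"ax":0,"ay":0,"az":0,"claw":70},{"tx":0,"ty":0,"tz":-75,"ax":0,"ay":0,"az":0,"claw":70},{"tx":0,"ty":0,"tz":-110,"ax":0,"ay":0,"az":0,"claw":70},{"tx":0,"ty":0,"tz":-145,"ax":0,"ay":0,"az":0,"claw":70},{"tx":0,"ty":0,"tz":-180,"ax":0,"ay":0,"az":0,"claw":70},{"tx":0,"ty":0,"tz":-190,"ax":0,"ay":0,"az":0,"claw":70},{"tx":0,"ty":0,"tz":-190,"ax":0,"ay":0,"az":0,"claw":70}]'

```text
time_s: 25.53
tcp_pos: [0.4586, 0.24, 0.3517]
ee_rot: [[0.975, 0.223, 0.006], [0.223, -0.975, 0.005], [0.007, -0.004, -1.0]]
wrist_force: [0.9, 0.0, 0.2]
gripper_width: 0.804
gripper_force: 0.0
```

```bash
python3 - <<'E'
from h import *
tp=capture('top');wr=capture('wrist');s=sense();print(s['time_s'],s['tcp_pos'],s['gripper_width'])
a=cv2.resize(wr[90:240,230:430],(533,400),interpolation=cv2.INTER_CUBIC)
b=cv2.resize(tp[165:265,310:410],(267,267),interpolation=cv2.INTER_CUBIC);b=np.vstack([b,np.zeros((133,267,3),np.uint8)])
cv2.imwrite('pics/m6.png',np.hstack([a,b]))
E
```

```text
25.6333 [0.45690149 0.23907793 0.34705627] 0.8037528603039179
```

View pics/m6.png

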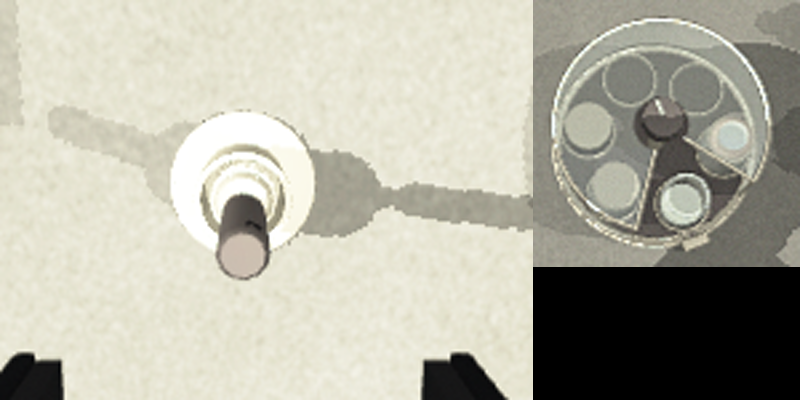

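The brush stands upright in its cup, with the handle's top at (242,255). The open bottle is standing in the bay at (684,202), with the other bottles and the pot in their wells.

```bash
python3 -c "
from station import *
print(finish_job())"
```

```text
the job is handed in; nothing more can be done
None
```

The job is handed in at about 26 s of the 72 s allowed: the open bottle was turned to the bay and scrubbed there down, up and down, and the brush is back upright in its stand, released; the hand-in returned no verdict.

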